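# Tip the sensor module out of its foam and hang it on the bracket

## Task

Take the blue sensor module out of its tight foam cutout: raise the metal-flanged end first while the other end stays down in the foam, then draw it out from under the orange keeper bar. Turn it over, re-gripping on the bench if you need to, and hang it on both brass pins of the sloping bracket, amber window outward and its back flat on the white panel, without dropping it or shifting the racks and the bottle; then let go.

Things in the scene. Friction and masses are not known exactly. Their poses are not given: they have to be found in the camera images.
- module_c (a point): Centre of the sensor module, a rigid block 62 x 100 x 34 mm (own x, y, z), about 0.35 kg. Blue body y -50 to +24 mm; at the +y end a bare-metal flange. +z points out of the back, the amber window is on the -z face. It starts window down in the foam, axes along the case's, back 14 mm proud. Grip it across its 62 mm width. It can stand on its -y end (62 x 34 mm).
- module_heel (a point): Middle of the module's window-side edge at the end opposite the flange (the heel): 50 mm to -y and 17 mm to -z of the centre. At the start this end is down in the foam under the keeper bar.
- module_flange (a point): Centre of the module's metal flange, 37 mm to +y and 11 mm to +z of the module's centre. The flange is 62 x 26 x 12 mm, flush with the back, with two 15 mm through holes 36 mm apart. At the start it lies 2 mm above the foam's top.
- hole0 (a point): Centre of the flange hole at the module's own x = -18 mm, y = +37 mm, at the back face (17 mm to +z of the centre). Hole 15 mm across, 12 mm long. It goes on pin 0.
- hole1 (a point): Centre of the other flange hole, at the module's own x = +18 mm, y = +37 mm, at the back face. It goes on pin 1.
- case: Grey open case with black foam, fixed, x -100 to +100, y -100 to +90 mm, rim 62 mm high. Origin on the bench below the module's centre at the start. Foam top 56 mm, cutout floor 36 mm above the bench. Play around the module 2 mm: foam at x = -33 and +33 and, before the blue body, y = +26; at the heel only a 5 mm high stop at y = -52, open above it to y = -66.
- keeper (a point): Middle of the underside edge of the orange keeper bar, at the case's y = -38 mm, 78 mm above the bench. The bar (y -86 to -38, x within 65 mm, top 86 mm high) overhangs the module's last 12 mm with 8 mm of air, so it cannot go straight up. Raised 20 degrees about its heel the module clears the foam and can be drawn out along its own +y.
- wells (a point): Case's centre line at y = +14 mm, on the foam's top, between the two finger wells beside the module: each 39 mm wide (x 33 to 72 mm either side), y -22 to +50 mm, open down to 8 mm above the bench. A third well lies under the flange: x within 22 mm, y +26 to +78 mm.
- dock: Grey foot of the scanner bracket, fixed, 130 mm (x) by y -80 to +70 mm, 12 mm high, origin on the bench. A white sloping panel on it faces the foot's +y. A hung module has its flange end up, own x along the foot's x, own z into the panel.
- panel: White panel of the bracket, sloping 60 degrees from level, 56 mm wide. Origin on its face, midway between the pins. Own z: outward normal, (0, 0.866, 0.5) in the foot's frame; own x: the foot's x; own y: down the slope. The face runs from 12 mm above the origin to 80 mm below. Its top edge, 115 mm above the bench, is the bracket's highest point but for the pins.
- pin0_root (a point): Foot of pin 0 on the panel's face, at the bracket's x = -18 mm, y = -45 mm, 105 mm above the bench. The pin is 10 mm across and 20 mm long, its last 5 mm tapered.
- pin1_root (a point): Foot of pin 1 on the panel's face, at the bracket's x = +18 mm, y = -45 mm, 105 mm above the bench.
- tiprack_c (a point): Bystander: white and yellow pipette tip rack, 86 x 126 x 56 mm, loose; its centre 28 mm up. Leave it alone.
- tuberack_c (a point): Bystander: flat green tube rack, 70 x 190 x 26 mm, loose, near the robot; its centre 13 mm up. Leave it alone.
- flask_c (a point): Bystander: white plastic bottle with a red cap, 64 mm across and 160 mm tall, loose; its centre 80 mm up. Leave it alone.
Mind the look-alikes: they are no part of the job. There is more than one size of the part that bears module_c; the job needs the smaller.

How it is judged:
By the outcome, as a careful person would: the job done as asked, in the order asked, and still so for the second after the job is handed in, with the robot touching nothing.
It also fails if it takes over 61 s, if anything falls off the work surface, if the arm or the gripper's body presses on something with over 40 N, if the wrist force passes 120 N, or if a joint passes its speed limit or range.

## Robot

A 7-joint arm with a two-finger parallel gripper is mounted at the origin on the work surface. World frame = base frame: x ahead of the robot, y to its left, z up, the work surface at z = 0. Lengths are in m, angles in rad, forces in N, time in s.
With the tool pointing down it reaches from about 0.425 to 0.875 m from the base axis. Payload 4.7 kg.
Tool frame: the origin (TCP) lies on the centre line of the jaws, within the pads' length; the fingertips stand 25 mm ahead of it and the grasp point (between the pads) lies 6 mm ahead of it; z points along the fingers, y is the line along which they close (so a half turn about z gives the same grasp; the last joint's range is limited). The gripper opens to 87 mm and grips with 3 to 60 N. Pads are 19 mm wide; open, the fingers measure 117 mm over their backs; the gripper's body (75 mm by 190 mm) begins 51 mm behind the grasp point.
Start: joints at [1.179, 0.321, -0.07, 1.45, 0.023, 1.371, -0.057], TCP at [0.257, -0.597, 0.213] pointing down, gripper open.
Joint ranges: [-2.86, 2.86], [-0.3, 2.09], [-1.38, 1.24], [0.06, 2.45], [-1.56, 4.7], [0.09, 2.05], [-2.69, 2.69]. Speed limits (rad/s): [2.57, 2.57, 3.14, 3.14, 3.14, 3.14, 3.14].

## Interface

Orientations are given as a unit quaternion [w, x, y, z].
In Python, from station import bot gives the robot as it stands. The module is installed in compiled form; this text tells all that it offers.
- The arm moves only by the shell command python3 -m creep 'ROWS' [FORCE]. ROWS is JSON, a list of rows, each an object with "dp": the shift along the world's x, y, z scaled (see below), a list of three; "delta_rot": the turn, a rotation vector about the world's x, y, z scaled (see below), a list of three; "gripper": the closure in counts, from 0 (fully open) to 255 (shut). A call has 1 to 12 rows; each row shifts and turns the commanded pose from where the row before left it; what a row does not reach is not made up. The controller multiplies each number of a shift by 25 mm and each number of a turn by 0.12 rad. A row lasts 1/8 s, in which the tool goes at most 62.5 mm and 10.7 degrees, less where a joint would pass 70% of its speed; a pose out of reach is approached as far as the arm can. A call with a number of a shift or a turn outside -1 to 1 is refused whole. A call with a gripper value outside its range is refused whole. The fingers move at their own pace and stop on an object; FORCE is the grip in N (left out, the last holds). Time passes only in rows, so rows that do not move let the fingers close. It gives the time, the measured TCP pose, the force, the opening and the grip force at its end, in the units of the state.
- bot.observe(): the state, without advancing time (a new reading comes with each control period).
- bot.capture(name): name is "side" or "top" or "wrist"; returns a dict with "image" (420x560x3 uint8, blue, green, red), "range_z" (420x560 float32, m along the optical axis (not along the pixel's ray), 0 where there is no reading), "intrinsics" (3x3 intrinsics, pixels), "cam_to_world" (4x4, takes a point from camera to world coordinates). Camera axes: x right, y up, looking along -z (the intrinsics and any distortion apply to the point x, -y, -z); pixel columns grow to the right and rows downward; lengths in m; the calibration is good to about 2 mm. A picture is of the moment at which its call begins.
- bot.finish_job(): hands the job in; it is judged then, once.
The state is a dict: "time": time; "qpos": joint angles; "qd": joint speeds; "joint_efforts": joint torques, N m; "ee_pos": TCP position; "tcp_rot": TCP orientation; "contact_force": force on the tool from outside, world axes, zero at the start; "ft_torque": the same for the moment, N m; "opening": opening from 0.0 (shut) to 1.0 (fully open); "gripper_force": force on a finger pad.
Only numpy, scipy, OpenCV 4.12 (cv2) and the standard library are available. Lean on these libraries where they do the work, as an engineer would, in place of code of your own. Each camera call takes 0.05 s, during which the arm holds its last target. There are 200 camera calls.

## Working session

There is one attempt and no reset: what is moved stays moved. The work goes in short steps, Python scripts to look and compute and a shell command to move; the robot and the scene stay as the last step left them, time stands still between calls to the robot, and variables do not carry over. Pictures are saved under pics/ and viewed, at most 10 in all, crops included, and the job is handed in when it is done.

```bash
mkdir -p pics
cat > h.py <<'E'
import numpy as np, cv2
from station import bot
def cap(n,f=None):
    c=bot.capture(n)
    if f: cv2.imwrite('pics/'+f,c['image'])
    np.savez('last_'+n+'.npz',**c); return c
def load(n): return dict(np.load('last_'+n+'.npz'))
def pt(c,u,v,z=None,w=1):
    """world point at pixel u(col),v(row) by depth, or on plane z"""
    K=c['intrinsics'];T=c['cam_to_world']
    r=np.array([(u-K[0,2])/K[0,0],-(v-K[1,2])/K[1,1],-1.])
    R=T[:3,:3]@r
    if z is None:
        p=c['range_z'][int(v)-w:int(v)+w+1,int(u)-w:int(u)+w+1]; s=np.median(p[p>0]) if (p>0).any() else np.nan
    else: s=(z-T[2,3])/R[2]
    return T[:3,3]+s*R
def cloud(c):
    K=c['intrinsics'];T=c['cam_to_world'];d=c['range_z']
    v,u=np.mgrid[:d.shape[0],:d.shape[1]]
    P=np.stack([(u-K[0,2])/K[0,0]*d,-(v-K[1,2])/K[1,1]*d,-d],-1)
    P=P@T[:3,:3].T+T[:3,3]; P[d<=0]=np.nan; return P
E
python3 - <<'E'
from h import *
np.set_printoptions(precision=4,suppress=True)
print(bot.observe())
a=cap('top','top0.png');cap('side','side0.png');print(a['intrinsics'],a['cam_to_world'])
E
```

```text
{'time': 0.0, 'qpos': array([ 1.1791,  0.3218, -0.0701,  1.4517,  0.0226,  1.3708, -0.0569]), 'qd': array([ 0.0006,  0.0001, -0.0006, -0.001 , -0.0001, -0.0012,  0.0001]), 'joint_efforts': array([  0.0004, -49.1287,  -0.4038, -31.2528,  -0.064 ,   0.0437,
         0.0002]), 'ee_pos': array([ 0.2563, -0.5967,  0.2115]), 'tcp_rot': array([-0.0009,  0.9795,  0.2015, -0.0002]), 'contact_force': array([-0.6133, -0.0541,  0.5297]), 'ft_torque': array([-0.0324, -0.0249,  0.0291]), 'gripper_force': 0.0, 'opening': 1.0039020403233734}
[[417.5088   0.     282.3064]
 [  0.     417.5088 218.9416]
 [  0.       0.       1.    ]] [[-0.1457  0.9637 -0.224   0.3321]
 [-0.9893 -0.1428  0.0291  0.0136]
 [-0.0039  0.2258  0.9742  0.9578]
 [ 0.      0.      0.      1.    ]]
```

View pics/top0.png

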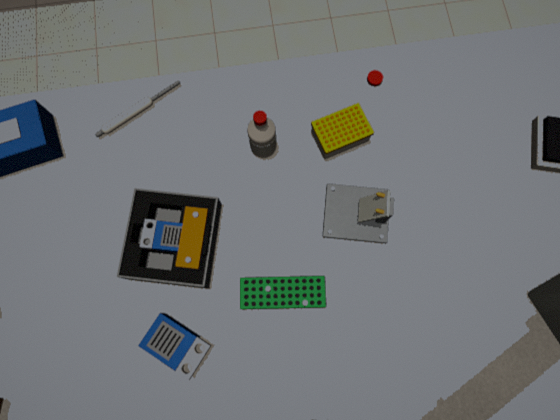

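View pics/side0.png

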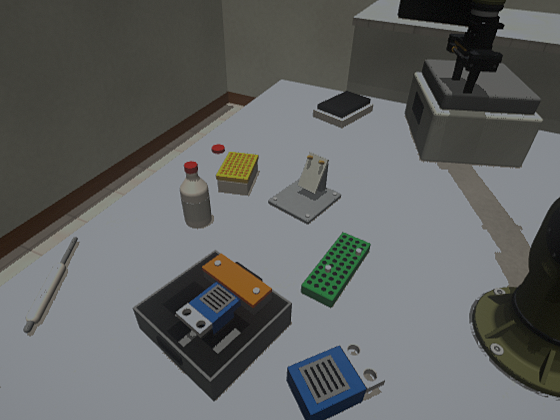

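Candidates in the top view: the blue module with metal flange in the foam at about (165,236), a larger loose blue module on the bench at (172,345), and a blue box at (25,138). I choose the one in the foam because it is smaller and sits under the orange keeper. Next I check it in a crop.

Run:
```python
from h import *
np.set_printoptions(precision=4,suppress=True)
c=load('top')
im=c['image']
a=cv2.resize(im[180:300,110:230],(390,390),interpolation=cv2.INTER_CUBIC)  # 3.25x
b=cv2.resize(im[170:260,310:400],(390,390),interpolation=cv2.INTER_CUBIC)  # 4.333x
cv2.imwrite('pics/crop0.png',np.hstack([a,b]))
for n,(u,v,z) in dict(TL=(137,190,.062),TR=(221,198,.062),BL=(119,277,.062),BR=(211,287,.062),mod=(165,236,.07),dockTL=(325,185,.012),dTR=(389,187,.012),dBL=(323,237,.012),dBR=(388,242,.012),flask=(262,130,.13),tip=(342,130,.056),tube=(283,292,.026),big=(175,345,.03)).items():
    print(n,pt(c,u,v,z),pt(c,u,v))
```

```text
TL [0.6517 0.2994 0.062 ] [0.6529 0.3005 0.0585]
TR [0.6055 0.1151 0.062 ] [ 0.6247  0.1222 -0.0009]
BL [0.4632 0.3506 0.062 ] [0.472  0.3733 0.0017]
BR [0.4134 0.1583 0.062 ] [ 0.4192  0.1684 -0.0011]
mod [0.5359 0.2438 0.07  ] [0.536  0.2439 0.0697]
dockTL [ 0.6164 -0.1267  0.012 ] [ 0.6202 -0.1286 -0.0009]
dTR [ 0.5893 -0.2755  0.012 ] [ 0.5929 -0.2797 -0.0016]
dBL [ 0.4936 -0.1011  0.012 ] [ 0.4957 -0.1026 -0.0003]
dBR [ 0.4603 -0.2466  0.012 ] [ 0.4618 -0.2496  0.001 ]
flask [0.7222 0.0034 0.13  ] [0.726  0.0033 0.122 ]
tip [ 0.7296 -0.182   0.056 ] [ 0.73   -0.1822  0.0551]
tube [0.3827 0.0083 0.026 ] [0.3828 0.0083 0.0248]
big [0.3057 0.2526 0.03  ] [0.3062 0.2489 0.0447]
```

View pics/crop0.png

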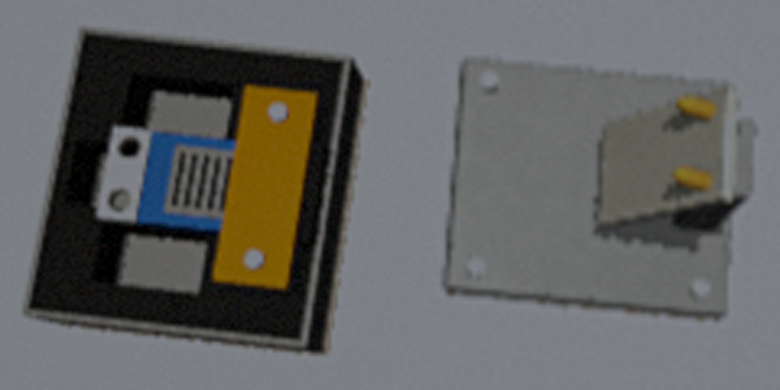

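The crop confirms the module in the foam: flange with two holes at the left, keeper over its right end. The dock's pins lie at the panel's upper edge. Next I fit the poses.

```bash
cat > fit.py <<'E'
from h import *
np.set_printoptions(precision=4,suppress=True)
def fit(M,W):
    m,w=np.mean(M,0),np.mean(W,0);A=M-m;B=W-w
    th=np.arctan2((A[:,0]*B[:,1]-A[:,1]*B[:,0]).sum(),(A*B).sum())
    R=np.array([[np.cos(th),-np.sin(th)],[np.sin(th),np.cos(th)]])
    t=w-R@m; return th,t,W-(M@R.T+t)
E
python3 - <<'E'
from fit import *
c=load('top')
M=np.array([[.1,.09],[.1,-.1],[-.1,.09],[-.1,-.1]])
W=np.array([pt(c,u,v,.062)[:2] for u,v in [(135.5,189.8),(217.7,198.5),(118.3,276.3),(203.2,286.2)]])
th,t,r=fit(M,W);print('case',np.degrees(th),t,r*1000)
# module features: flange corners & keeper corners
k=lambda x,y:(x/3.25+110-.5+.15,y/3.25+180-.35)
Mk=np.array([[.065,-.038],[.065,-.086],[-.065,-.038],[-.065,-.086]])
Wk=np.array([pt(c,*k(u,v),.086)[:2] for u,v in [(242,86),(318,92),(212,280),(290,289)]])
th,t,r=fit(Mk,Wk);print('keeper',np.degrees(th),t,r*1000)
Mm=np.array([[.018,.037],[-.018,.037],[.031,.05],[-.031,.05]])
Wm=np.array([pt(c,*k(u,v),.07)[:2] for u,v in [(129,146),(119,199),(110,126),(99,219)]])
th,t,r=fit(Mm,Wm);print('mod',np.degrees(th),t,r*1000)
d=lambda x,y:((x-390)/4.333+310-.35,y/4.333+170-.35)
Md=np.array([[.065,.07],[.065,-.08],[-.065,.07],[-.065,-.08]])
Wd=np.array([pt(c,*d(u,v),.012)[:2] for u,v in [(463,60),(735,85),(445,292),(724,316)]])
th,t,r=fit(Md,Wd);print('dock',np.degrees(th),t,r*1000)
# panel plane
P=cloud(c)[170:260,310:400].reshape(-1,3);P=P[np.isfinite(P).all(1)]
R=np.array([[np.cos(th),-np.sin(th)],[np.sin(th),np.cos(th)]])
Q=P.copy();Q[:,:2]=(P[:,:2]-t)@R
# expected line: y=-.045 z=.105 ; dist
n=np.array([0,.866,.5]);s=(Q-[0,-.045,.105])@n
g=(abs(s)<.012)&(abs(Q[:,0])<.024)&(Q[:,2]>.045)&(Q[:,2]<.095)
A=np.c_[Q[g][:,0],Q[g][:,2],np.ones(g.sum())];print(g.sum(),np.median(s[g]),np.linalg.lstsq(A,Q[g][:,1],rcond=None)[0], 'exp dy/dz',-.577,'yaw')
E
```

```text
case -14.96128765477866 [0.5364 0.2427] [[-3.628  -1.218 ]
 [-1.7828  2.1797]
 [ 1.8586 -3.496 ]
 [ 3.5522  2.5343]]
keeper -13.922894306952172 [0.5376 0.2444] [[ 0.218   1.4553]
 [ 0.2491 -1.543 ]
 [ 0.5418  1.3025]
 [-1.0089 -1.2148]]
mod -11.550996811787376 [0.541  0.2439] [[ 0.157  -1.0922]
 [ 0.3713  0.9627]
 [ 0.4593  0.4098]
 [-0.9877 -0.2803]]
dock -13.878536038771315 [ 0.5403 -0.1824] [[-0.649  -0.8619]
 [-0.5117  0.5799]
 [-0.2414 -0.7468]
 [ 1.4021  1.0288]]
351 -0.0012687064064782795 [-0.0046 -0.5773  0.0141] exp dy/dz -0.577 yaw
```

```bash
cat > go.py <<'E'
from fit import *
from scipy.spatial.transform import Rotation as Rn
YAW=np.radians(-14.0); CO=np.array([.5375,.244,0]); DO=np.array([.540,-.182,0])
xc=np.array([np.cos(YAW),np.sin(YAW),0]); yc=np.array([-np.sin(YAW),np.cos(YAW),0]); zc=np.array([0,0,1.])
def rot(alpha,s=1,yaw=YAW):
    a=np.radians(alpha); X=np.array([np.cos(yaw),np.sin(yaw),0]);Y=np.array([-np.sin(yaw),np.cos(yaw),0])
    z=np.cos(a)*Y+np.sin(a)*zc; y=s*X; return Rn.from_matrix(np.c_[np.cross(y,z),y,z])
def cur():
    o=bot.observe();q=o['tcp_rot'];return o['ee_pos'],Rn.from_quat([q[1],q[2],q[3],q[0]]),o
def need(g,R):
    """grasp point g, rotation R -> total units of dp and delta_rot from here"""
    p,Rc,o=cur(); t=g-.006*R.as_matrix()[:,2]
    rv=(R*Rc.inv()).as_rotvec()
    print('tcp',t,'dp',(t-p)/.025,'rot',rv/.12,'deg',np.degrees(np.linalg.norm(rv)))
E
python3 - <<'E'
from go import *
for s in (1,-1): need(np.array([.545,.30,.25]),rot(-125,s))
E
```

```text
tcp [0.5458 0.3033 0.2549] dp [11.5801 36.0039  1.7349] rot [-4.0238  3.4022  7.4296] deg 62.62529565137191
tcp [0.5458 0.3033 0.2549] dp [11.5801 36.0039  1.7349] rot [ -4.0762  -4.7671 -17.8213] deg 129.89769571628742
```

```bash
python3 -m creep '[{"dp":[0.97,1,0.15],"delta_rot":[-0.112,0.0945,0.206],"gripper":0},{"dp":[0.97,1,0.15],"delta_rot":[-0.112,0.0945,0.206],"gripper":0},{"dp":[0.97,1,0.15],"delta_rot":[-0.112,0.0945,0.206],"gripper":0},{"dp":[0.97,1,0.15],"delta_rot":[-0.112,0.0945,0.206],"gripper":0},{"dp":[0.97,1,0.15],"delta_rot":[-0.112,0.0945,0.206],"gripper":0},{"dp":[0.97,1,0.15],"delta_rot":[-0.112,0.0945,0.206],"gripper":0},{"dp":[0.97,1,0.15],"delta_rot":[-0.112,0.0945,0.206],"gripper":0},{"dp":[0.97,1,0.15],"delta_rot":[-0.112,0.0945,0.206],"gripper":0},{"dp":[0.97,1,0.15],"delta_rot":[-0.112,0.0945,0.206],"gripper":0},{"dp":[0.97,1,0.15],"delta_rot":[-0.112,0.0945,0.206],"gripper":0},{"dp":[0.97,1,0.15],"delta_rot":[-0.112,0.0945,0.206],"gripper":0},{"dp":[0.97,1,0.15],"delta_rot":[-0.112,0.0945,0.206],"gripper":0}]'
python3 -m creep '[{"dp":[0,1,0],"delta_rot":[-0.112,0.0945,0.206],"gripper":0},{"dp":[0,1,0],"delta_rot":[-0.112,0.0945,0.206],"gripper":0},{"dp":[0,1,0],"delta_rot":[-0.112,0.0945,0.206],"gripper":0},{"dp":[0,1,0],"delta_rot":[-0.112,0.0945,0.206],"gripper":0},{"dp":[0,1,0],"delta_rot":[-0.112,0.0945,0.206],"gripper":0},{"dp":[0,1,0],"delta_rot":[-0.112,0.0945,0.206],"gripper":0},{"dp":[0,1,0],"delta_rot":[-0.112,0.0945,0.206],"gripper":0},{"dp":[0,1,0],"delta_rot":[-0.112,0.0945,0.206],"gripper":0},{"dp":[0,1,0],"delta_rot":[-0.112,0.0945,0.206],"gripper":0},{"dp":[0,1,0],"delta_rot":[-0.112,0.0945,0.206],"gripper":0},{"dp":[0,1,0],"delta_rot":[-0.112,0.0945,0.206],"gripper":0},{"dp":[0,1,0],"delta_rot":[-0.112,0.0945,0.206],"gripper":0}]'
python3 -m creep '[{"dp":[0,1,0],"delta_rot":[-0.112,0.0945,0.206],"gripper":0},{"dp":[0,1,0],"delta_rot":[-0.112,0.0945,0.206],"gripper":0},{"dp":[0,1,0],"delta_rot":[-0.112,0.0945,0.206],"gripper":0},{"dp":[0,1,0],"delta_rot":[-0.112,0.0945,0.206],"gripper":0},{"dp":[0,1,0],"delta_rot":[-0.112,0.0945,0.206],"gripper":0},{"dp":[0,1,0],"delta_rot":[-0.112,0.0945,0.206],"gripper":0},{"dp":[0,1,0],"delta_rot":[-0.112,0.0945,0.206],"gripper":0},{"dp":[0,1,0],"delta_rot":[-0.112,0.0945,0.206],"gripper":0},{"dp":[0,1,0],"delta_rot":[-0.112,0.0945,0.206],"gripper":0},{"dp":[0,1,0],"delta_rot":[-0.112,0.0945,0.206],"gripper":0},{"dp":[0,1,0],"delta_rot":[-0.112,0.0945,0.206],"gripper":0},{"dp":[0,1,0],"delta_rot":[-0.112,0.0945,0.206],"gripper":0}]'
python3 - <<'E'
from go import *
need(CO+.002*yc+.053*zc,rot(-125)); print(cur()[2]['qpos'])
c=cap('wrist','w1.png')
E
```

```text
time: 1.6
ee_pos: [0.548, -0.2963, 0.2572]
tcp_rot: [0.065, 0.933, 0.343, -0.083]
contact_force: [0.4, 0.5, 0.5]
opening: 0.998
gripper_force: 0.0
time: 3.1
ee_pos: [0.5475, 0.0044, 0.2575]
tcp_rot: [0.128, 0.856, 0.473, -0.163]
contact_force: [0.9, -0.8, 1.0]
opening: 0.998
gripper_force: 0.0
time: 4.6
ee_pos: [0.5472, 0.3041, 0.2567]
tcp_rot: [0.186, 0.751, 0.587, -0.237]
contact_force: [-0.4, -0.4, -1.3]
opening: 1.0
gripper_force: 0.0
tcp [0.5388 0.2493 0.0579] dp [-0.3372 -2.193  -7.9517] rot [ 0.0197  0.007  -0.0087] deg 0.15587699443657332
[-0.4668  0.6943 -0.5149  1.0246  0.5931  2.0481 -1.0897]
```

View pics/w1.png

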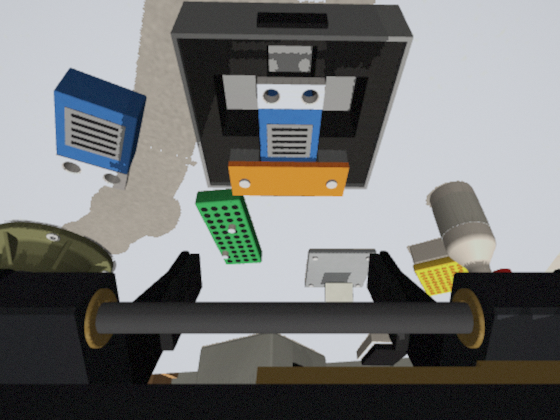

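Run:
```python
from go import *
c=load('wrist')
P=lambda L,z:np.array([pt(c,u,v,z)[:2] for u,v in L])
Mm=np.array([[.018,.037],[-.018,.037],[.031,.05],[-.031,.05],[.031,.024],[-.031,.024]])
th,t,r=fit(Mm,P([(310,96.5),(271,96.5),(324,82),(258,82),(324,109),(259,109)],.07));print(np.degrees(th),t,r*1000)
Mk=np.array([[.065,-.038],[-.065,-.038],[.065,-.086],[-.065,-.086]])
th,t,r=fit(Mk,P([(348,164),(230,163),(345,196),(232,196)],.086));print(np.degrees(th),t,r*1000)
```

```text
-13.761209361177158 [0.5391 0.2459] [[-0.4329 -0.3606]
 [-0.6474 -0.1314]
 [-1.2458  1.6921]
 [ 1.6239  1.277 ]
 [ 0.5549 -1.4409]
 [ 0.1472 -1.0362]]
-14.328884875765546 [0.5384 0.2471] [[-1.634   2.87  ]
 [ 2.8239  2.5906]
 [ 1.5177 -2.916 ]
 [-2.7076 -2.5447]]
```

```bash
python3 -m creep '[{"dp":[-0.15,-1,-0.5],"delta_rot":[0,0,0],"gripper":0},{"dp":[-0.15,-1,-0.5],"delta_rot":[0,0,0],"gripper":0},{"dp":[0,-0.02,-1],"delta_rot":[0,0,0],"gripper":0},{"dp":[0,-0.02,-1],"delta_rot":[0,0,0],"gripper":0},{"dp":[0,-0.02,-1],"delta_rot":[0,0,0],"gripper":0},{"dp":[0,-0.02,-0.8],"delta_rot":[0,0,0],"gripper":0},{"dp":[0,-0.02,-0.8],"delta_rot":[0,0,0],"gripper":0},{"dp":[0,-0.02,-0.8],"delta_rot":[0,0,0],"gripper":0},{"dp":[0,-0.02,-0.8],"delta_rot":[0,0,0],"gripper":0},{"dp":[0,0,-0.5],"delta_rot":[0,0,0],"gripper":0},{"dp":[0,0,-0.2],"delta_rot":[0,0,0],"gripper":0},{"dp":[0,0,0],"delta_rot":[0,0,0],"gripper":0}]'
python3 - <<'E'
from go import *
CO=np.array([.5385,.2455,0])
need(CO+.002*yc+.053*zc,rot(-125)); print(cur()[2]['qpos'])
c=cap('wrist','w2.png')
E
```

```text
time: 6.15
ee_pos: [0.5401, 0.2493, 0.0601]
tcp_rot: [0.186, 0.752, 0.587, -0.237]
contact_force: [-0.4, -1.2, 0.7]
opening: 1.001
gripper_force: 0.0
tcp [0.5398 0.2508 0.0579] dp [-0.0119  0.0585 -0.0875] rot [0.0113 0.0192 0.002 ] deg 0.1538038727998182
[-0.3707  0.7466 -0.4988  1.3575  0.6035  1.696  -1.1986]
```

View pics/w2.png

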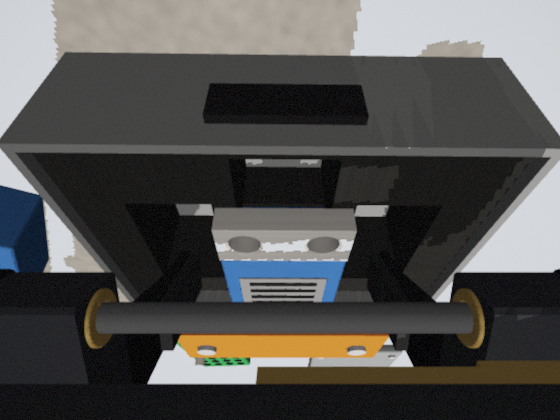

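The fingers straddle the module (holes at (244,244) and (322,244), centred between the fingers). Closing.

```bash
python3 -m creep '[{"dp":[0,0,-0.08],"delta_rot":[0,0,0],"gripper":100},{"dp":[0,0,0],"delta_rot":[0,0,0],"gripper":200},{"dp":[0,0,0],"delta_rot":[0,0,0],"gripper":200},{"dp":[0,0,0],"delta_rot":[0,0,0],"gripper":200},{"dp":[0,0,0],"delta_rot":[0,0,0],"gripper":200},{"dp":[0,0,0],"delta_rot":[0,0,0],"gripper":200}]' 45
python3 - <<'E'
from go import *
CO=np.array([.5385,.2455,0])
p,R,o=cur();print(p,o['contact_force'],o['ft_torque'])
H=CO-.050*yc+.036*zc
# pivot about heel by 22 deg about xc in steps, then draw
for d in (6,12,18,23):
    Q=Rn.from_rotvec(np.radians(d)*xc); print(d,(Q.apply(p-H)+H-p)/.025,(np.radians(d)*xc)/.12)
E
```

```text
time: 6.95
ee_pos: [0.5401, 0.2494, 0.0583]
tcp_rot: [0.186, 0.752, 0.587, -0.236]
contact_force: [-0.5, 0.5, 1.1]
opening: 0.704
gripper_force: 45.0
[0.5401 0.2494 0.0583] [-0.4846  0.5161  1.1344] [ 0.5596 -0.1486 -0.0297]
6 [-0.0254 -0.1019  0.2214] [ 0.8467 -0.2111  0.    ]
12 [-0.0563 -0.2257  0.4306] [ 1.6935 -0.4222  0.    ]
18 [-0.0923 -0.37    0.6253] [ 2.5402 -0.6334  0.    ]
23 [-0.1259 -0.5048  0.775 ] [ 3.2458 -0.8093  0.    ]
```

```bash
python3 -m creep '[{"dp":[-0.013,-0.051,0.111],"delta_rot":[0.423,-0.106,0],"gripper":200},{"dp":[-0.013,-0.051,0.111],"delta_rot":[0.423,-0.106,0],"gripper":200},{"dp":[-0.015,-0.062,0.105],"delta_rot":[0.423,-0.106,0],"gripper":200},{"dp":[-0.015,-0.062,0.105],"delta_rot":[0.423,-0.106,0],"gripper":200},{"dp":[-0.018,-0.072,0.097],"delta_rot":[0.423,-0.106,0],"gripper":200},{"dp":[-0.018,-0.072,0.097],"delta_rot":[0.423,-0.106,0],"gripper":200},{"dp":[0,0,0],"delta_rot":[0,0,0],"gripper":200}]'
python3 - <<'E'
from go import *
p,R,o=cur();print(p,o['contact_force'],o['ft_torque'])
a=R.as_matrix()[:,2];print('alpha',np.degrees(np.arctan2(a[2],a@yc)), 'off',a@xc)
c=cap('side','s2.png'); im=c['image'][230:400,120:310]; cv2.imwrite('pics/s2.png',cv2.resize(im,None,fx=3.2,fy=3.2,interpolation=2))
E
```

```text
time: 7.82
ee_pos: [0.5382, 0.2394, 0.0744]
tcp_rot: [0.092, 0.78, 0.608, -0.115]
contact_force: [1.2, 1.3, -0.6]
opening: 0.702
gripper_force: 45.0
[0.5382 0.2394 0.0744] [ 1.2089  1.2569 -0.6251] [ 0.6337 -0.3999  0.0981]
alpha -107.00622750661421 off 0.003160159411063356
```

View pics/s2.png

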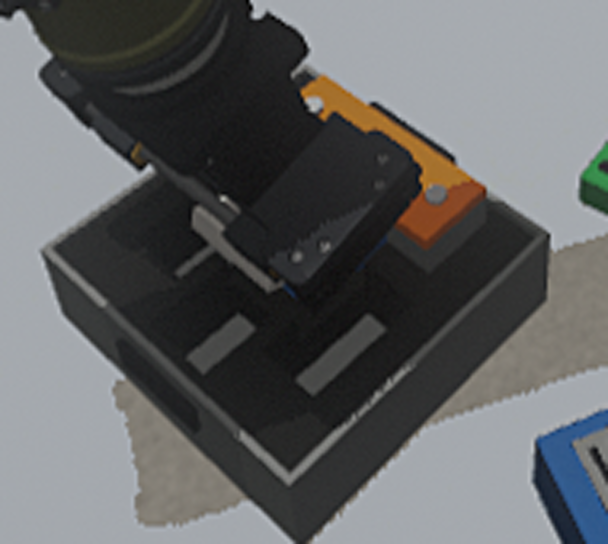

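```bash
python3 -m creep '[{"dp":[0.046,0.185,0.065],"delta_rot":[0,0,0],"gripper":200},{"dp":[0.046,0.185,0.065],"delta_rot":[0,0,0],"gripper":200},{"dp":[0.046,0.185,0.065],"delta_rot":[0,0,0],"gripper":200},{"dp":[0.046,0.185,0.065],"delta_rot":[0,0,0],"gripper":200}]'
python3 -m creep '[{"dp":[0.07,0.28,0.095],"delta_rot":[0,0,0],"gripper":200},{"dp":[0.07,0.28,0.095],"delta_rot":[0,0,0],"gripper":200},{"dp":[0.07,0.28,0.095],"delta_rot":[0,0,0],"gripper":200},{"dp":[0.07,0.28,0.095],"delta_rot":[0,0,0],"gripper":200},{"dp":[0.07,0.28,0.1],"delta_rot":[0,0,0],"gripper":200}]'
python3 - <<'E'
from go import *
p,R,o=cur();print(p,o['contact_force'],o['ft_torque'],o['opening'])
c=cap('wrist','w3.png')
E
```

```text
time: 8.38
ee_pos: [0.5422, 0.2592, 0.08]
tcp_rot: [0.092, 0.78, 0.609, -0.116]
contact_force: [0.8, 0.4, -2.8]
opening: 0.699
gripper_force: 45.0
time: 9.0
ee_pos: [0.5512, 0.294, 0.0924]
tcp_rot: [0.092, 0.78, 0.608, -0.116]
contact_force: [0.2, 0.1, -2.7]
opening: 0.702
gripper_force: 45.0
[0.5512 0.294  0.0924] [ 0.177   0.1426 -2.7249] [ 0.5419 -0.2129  0.0329] 0.7023226315690512
```

View pics/w3.png

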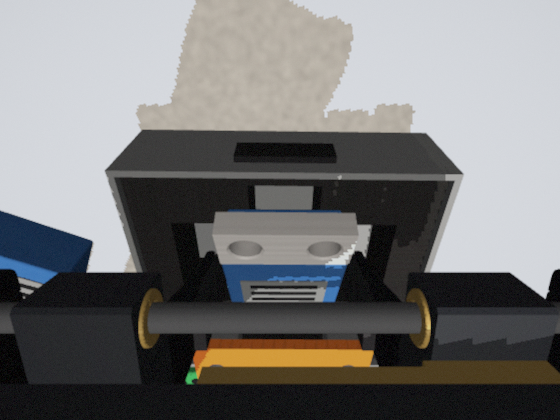

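```bash
python3 -m creep '[{"dp":[0,0.1,1],"delta_rot":[0.2,-0.05,0],"gripper":200},{"dp":[0,0.1,1],"delta_rot":[0.6,-0.15,0],"gripper":200},{"dp":[0,0,1],"delta_rot":[0.72,-0.18,0],"gripper":200},{"dp":[0,0,1],"delta_rot":[0.72,-0.18,0],"gripper":200},{"dp":[0,0,1],"delta_rot":[0.72,-0.18,0],"gripper":200},{"dp":[0,-0.3,1],"delta_rot":[0.72,-0.18,0],"gripper":200},{"dp":[0,-0.8,0.5],"delta_rot":[0.72,-0.18,0],"gripper":200},{"dp":[-0.1,-1,0],"delta_rot":[0.72,-0.18,0],"gripper":200},{"dp":[-0.1,-1,0],"delta_rot":[0.72,-0.18,0],"gripper":200},{"dp":[-0.1,-1,0],"delta_rot":[0.72,-0.18,0],"gripper":200}]'
python3 - <<'E'
from go import *
need(np.array([.535,.045,.2]),rot(-35)); print(cur()[2]['qpos'])
E
```

```text
time: 10.3
ee_pos: [0.5431, 0.1946, 0.2564]
tcp_rot: [-0.154, 0.762, 0.595, 0.202]
contact_force: [-0.2, -0.3, -3.4]
opening: 0.701
gripper_force: 45.0
tcp [0.5338 0.0402 0.2034] dp [-0.3716 -6.1731 -2.1201] rot [ 3.6125 -0.8565  0.0279] deg 25.526753103867662
[ 0.5465  0.0221 -0.6318  1.8107 -0.5115  1.1779 -0.1618]
```

```bash
python3 -m creep '[{"dp":[-0.053,-0.88,0],"delta_rot":[0.516,-0.122,0],"gripper":200},{"dp":[-0.053,-0.88,0],"delta_rot":[0.516,-0.122,0],"gripper":200},{"dp":[-0.053,-0.88,-0.3],"delta_rot":[0.516,-0.122,0],"gripper":200},{"dp":[-0.053,-0.88,-0.4],"delta_rot":[0.516,-0.122,0],"gripper":200},{"dp":[-0.053,-0.88,-0.4],"delta_rot":[0.516,-0.122,0],"gripper":200},{"dp":[-0.053,-0.88,-0.5],"delta_rot":[0.516,-0.122,0],"gripper":200},{"dp":[-0.053,-0.88,-0.5],"delta_rot":[0.516,-0.122,0],"gripper":200},{"dp":[0,0,0],"delta_rot":[0,0,0],"gripper":200}]'
python3 - <<'E'
from go import *
need(np.array([.535,.045,.06]),rot(-35)); print(cur()[2]['qpos'])
c=cap('side'); im=c['image']; cv2.imwrite('pics/s3.png',im)
cap('top','t3.png')
E
```

```text
time: 11.3
ee_pos: [0.534, 0.0382, 0.201]
tcp_rot: [-0.284, 0.702, 0.543, 0.362]
contact_force: [0.1, 1.0, -2.7]
opening: 0.699
gripper_force: 45.0
tcp [0.5338 0.0402 0.0634] dp [-0.0083  0.083  -5.5031] rot [ 0.0133 -0.0538  0.0588] deg 0.5555106224788634
[ 0.8353  0.2458 -0.406   1.931  -0.8687  1.3391  0.5472]
```

View pics/s3.png

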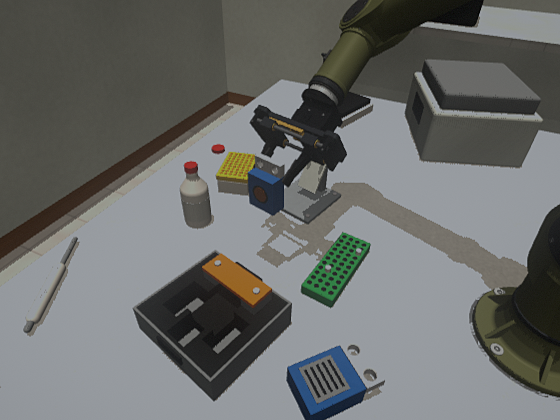

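Module hangs upright with its amber window (at (262,193)) towards +y. I measure its tilt before putting it down.

```bash
cat > tilt.py <<'E'
from go import *
def tilt(c,box):
    r0,r1,c0,c1=box; im=c['image'][r0:r1,c0:c1].astype(int);P=cloud(c)[r0:r1,c0:c1]
    m=(im[...,0]>im[...,2]+25)&(im[...,0]>im[...,1]+8)&np.isfinite(P).all(-1)
    Q=P[m]; L=np.c_[Q@xc,Q@yc,Q[:,2]]
    return L
E
python3 - <<'E'
from tilt import *
c=load('side'); L=tilt(c,(160,220,240,300))
p,R,o=cur(); g=p+.006*R.as_matrix()[:,2]; print('g',g@xc,g@yc,g[2])
print(len(L),np.percentile(L,[2,50,98],axis=0))
# window face: largest y
rng=np.random.default_rng(0);best=0
for _ in range(500):
    a=L[rng.choice(len(L),3,False)];n=np.cross(a[1]-a[0],a[2]-a[0]);l=np.linalg.norm(n)
    if l<1e-9: continue
    n/=l; k=abs((L-a[0])@n)<.002
    if k.sum()>best and abs(n[1])>.8: best=k.sum();K=k
q=L[K];n=np.linalg.svd(q-q.mean(0))[2][2];n*=np.sign(n[1]);print('normal',n,'tilt deg about x',np.degrees(np.arcsin(n[2])),'yaw',np.degrees(np.arcsin(n[0])),best,q.mean(0),q.min(0),q.max(0))
E
```

```text
g 0.5085847535083708 0.1747839048518158 0.19992636065481662
274 [[0.4773 0.1564 0.1551]
 [0.5051 0.1766 0.2209]
 [0.5388 0.1886 0.2228]]
normal [-0.1632  0.9733 -0.1614] tilt deg about x -9.288785440592472 yaw -9.392109008669195 60 [0.5026 0.169  0.2116] [0.4761 0.1562 0.1543] [0.5372 0.1774 0.224 ]
```

Run:
```python
from tilt import *
c=load('side'); p,R,o=cur(); g=p+.006*R.as_matrix()[:,2]
for cc,box in ((c,(165,216,249,284)),):
    r0,r1,c0,c1=box
    im=cc['image'][r0:r1,c0:c1].astype(int);P=cloud(cc)[r0:r1,c0:c1].reshape(-1,3);P=P[np.isfinite(P).all(1)]
    L=np.c_[P@xc,P@yc,P[:,2]]-[g@xc,g@yc,g[2]]
    k=(abs(L[:,1]-.017)<.012)&(abs(L[:,0])<.027)&(L[:,2]<.018)&(L[:,2]>-.045)
    for _ in range(4):
        A=np.c_[L[k][:,0],L[k][:,2],np.ones(k.sum())];s=np.linalg.lstsq(A,L[k][:,1],rcond=None)[0]
        r=L[:,1]-np.c_[L[:,0],L[:,2],np.ones(len(L))]@s; k=(abs(r)<.004)&(abs(L[:,0])<.03)&(L[:,2]<.022)&(L[:,2]>-.05)
    print(k.sum(),s,np.degrees(np.arctan(s[:2])),r[k].std())
    f=(abs(r)<.004);print('z range',np.percentile(L[f][:,2],[0,2,98,100]),'x',np.percentile(L[f][:,0],[1,99]))
```

```text
745 [0.0013 0.0044 0.0134] [0.0741 0.2513] 0.0010174921333429214
z range [-0.0533 -0.0507  0.0214  0.0226] x [-0.0317  0.0288]
```

```bash
python3 -m creep '[{"dp":[0,0,-0.6],"delta_rot":[0,0,0],"gripper":200},{"dp":[0,0,-0.9],"delta_rot":[0,0,0],"gripper":200},{"dp":[0,0,-0.9],"delta_rot":[0,0,0],"gripper":200},{"dp":[0,0,-0.9],"delta_rot":[0,0,0],"gripper":200},{"dp":[0,0,-0.9],"delta_rot":[0,0,0],"gripper":200},{"dp":[0,0,-0.8],"delta_rot":[0,0,0],"gripper":200},{"dp":[0,0,-0.4],"delta_rot":[0,0,0],"gripper":200},{"dp":[0,0,-0.2],"delta_rot":[0,0,0],"gripper":200},{"dp":[0,0,0],"delta_rot":[0,0,0],"gripper":200}]'
python3 -m creep '[{"dp":[0,0,-0.03],"delta_rot":[0,0,0],"gripper":200},{"dp":[0,0,-0.03],"delta_rot":[0,0,0],"gripper":200}]'
python3 - <<'E'
from go import *
p,R,o=cur(); g=p+.006*R.as_matrix()[:,2]; print(g,o['contact_force'])
E
```

```text
time: 12.52
ee_pos: [0.5346, 0.042, 0.0624]
tcp_rot: [-0.285, 0.7, 0.545, 0.363]
contact_force: [0.4, 0.1, -2.8]
opening: 0.702
gripper_force: 45.0
time: 12.78
ee_pos: [0.5347, 0.0418, 0.0612]
tcp_rot: [-0.285, 0.7, 0.545, 0.363]
contact_force: [1.3, -0.1, -3.6]
opening: 0.704
gripper_force: 45.0
[0.5359 0.0466 0.0577] [ 1.2988 -0.0762 -3.5707]
```

```bash
python3 -m creep '[{"dp":[0,0,-0.06],"delta_rot":[0,0,0],"gripper":200},{"dp":[0,0,-0.06],"delta_rot":[0,0,0],"gripper":200},{"dp":[0,0,0],"delta_rot":[0,0,0],"gripper":200}]' | egrep 'ee_pos|contact'
python3 -m creep '[{"dp":[0,0,-0.04],"delta_rot":[0,0,0],"gripper":200},{"dp":[0,0,0],"delta_rot":[0,0,0],"gripper":200}]'| egrep 'ee_pos|contact'
python3 -m creep '[{"dp":[0,0,-0.04],"delta_rot":[0,0,0],"gripper":200},{"dp":[0,0,0],"delta_rot":[0,0,0],"gripper":200}]'| egrep 'ee_pos|contact'
```

```text
ee_pos: [0.5342, 0.0421, 0.0576]
contact_force: [0.2, 0.4, -3.0]
ee_pos: [0.5343, 0.042, 0.0567]
contact_force: [-0.8, 0.4, -2.4]
ee_pos: [0.5344, 0.042, 0.0559]
contact_force: [-0.8, -0.2, -1.8]
```

```bash
python3 -m creep '[{"dp":[0,0,-0.03],"delta_rot":[0,0,0],"gripper":200},{"dp":[0,0,0],"delta_rot":[0,0,0],"gripper":200}]' | egrep 'ee_pos|contact'
python3 -m creep '[{"dp":[0,0,-0.03],"delta_rot":[0,0,0],"gripper":200},{"dp":[0,0,0],"delta_rot":[0,0,0],"gripper":200}]'| egrep 'ee_pos|contact'
```

```text
ee_pos: [0.5344, 0.0421, 0.0557]
contact_force: [-2.2, -2.4, 4.4]
ee_pos: [0.5345, 0.0422, 0.0557]
contact_force: [-4.3, -4.0, 7.5]
```

```bash
python3 -m creep '[{"dp":[0,0,0.04],"delta_rot":[0,0,0],"gripper":200},{"dp":[0,0,0],"delta_rot":[0,0,0],"gripper":120},{"dp":[0,0,0],"delta_rot":[0,0,0],"gripper":60},{"dp":[0,0,0],"delta_rot":[0,0,0],"gripper":0},{"dp":[0,0,0],"delta_rot":[0,0,0],"gripper":0},{"dp":[0,0,0],"delta_rot":[0,0,0],"gripper":0}]' | egrep 'ee_pos|contact|open'
python3 -m creep '[{"dp":[-0.03,-0.12,0.086],"delta_rot":[0,0,0],"gripper":0},{"dp":[-0.1,-0.4,0.286],"delta_rot":[0,0,0],"gripper":0},{"dp":[-0.16,-0.64,0.46],"delta_rot":[0,0,0],"gripper":0},{"dp":[-0.16,-0.64,0.46],"delta_rot":[0,0,0],"gripper":0},{"dp":[-0.16,-0.64,0.46],"delta_rot":[0,0,0],"gripper":0},{"dp":[0,0,1],"delta_rot":[-0.3,0.075,0],"gripper":0},{"dp":[0,0,1],"delta_rot":[-0.7,0.17,0],"gripper":0},{"dp":[0,0,1],"delta_rot":[-0.9,0.22,0],"gripper":0},{"dp":[0,0.2,1],"delta_rot":[-0.9,0.22,0],"gripper":0},{"dp":[0,0.8,0.4],"delta_rot":[-0.9,0.22,0],"gripper":0},{"dp":[0.1,1,0],"delta_rot":[-0.9,0.22,0],"gripper":0},{"dp":[0.1,1,0],"delta_rot":[-0.9,0.22,0],"gripper":0}]'
python3 - <<'E'
from go import *
need(np.array([.5355,.046,.062]),rot(-120)); print(cur()[2]['qpos'])
cap('side','s4.png'); cap('top','t4.png')
E
```

```text
ee_pos: [0.5344, 0.0421, 0.0551]
contact_force: [0.3, -0.1, 0.6]
opening: 0.974
time: 16.4
ee_pos: [0.5243, 0.0555, 0.2105]
tcp_rot: [-0.083, 0.782, 0.608, 0.109]
contact_force: [-0.4, -0.2, -0.3]
opening: 0.998
gripper_force: 0.0
tcp [0.5362 0.0489 0.0672] dp [ 0.4757 -0.2646 -5.7307] rot [-6.4492  1.6531  0.0394] deg 45.775991700715565
[ 0.5447  0.0331 -0.5166  1.8222 -0.2664  1.2371 -0.1404]
```

View pics/s4.png

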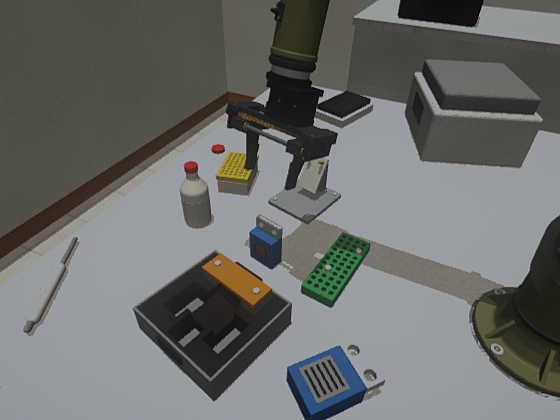

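```bash
python3 -m creep '[{"dp":[0.06,0.15,0],"delta_rot":[-0.806,0.207,0],"gripper":0},{"dp":[0.06,0.15,0],"delta_rot":[-0.806,0.207,0],"gripper":0},{"dp":[0.06,0.15,0],"delta_rot":[-0.806,0.207,0],"gripper":0},{"dp":[0.06,0.15,0],"delta_rot":[-0.806,0.207,0],"gripper":0},{"dp":[0.06,0.15,-0.3],"delta_rot":[-0.806,0.207,0],"gripper":0},{"dp":[0.06,0.15,-0.5],"delta_rot":[-0.806,0.207,0],"gripper":0},{"dp":[0.06,0.15,-0.5],"delta_rot":[-0.806,0.207,0],"gripper":0},{"dp":[0.06,0.15,-0.3],"delta_rot":[-0.806,0.207,0],"gripper":0}]'
python3 - <<'E'
from go import *
c=load('side'); g=np.array([.5357,.047,.0523])
P=cloud(c)[225:275,245:286].reshape(-1,3);P=P[np.isfinite(P).all(1)]
L=np.c_[P@xc,P@yc,P[:,2]]-[g@xc,g@yc,g[2]]
k=(abs(L[:,1]-.015)<.012)&(abs(L[:,0])<.025)&(L[:,2]<.018)&(L[:,2]>-.035)
for _ in range(4):
    A=np.c_[L[k][:,0],L[k][:,2],np.ones(k.sum())];s=np.linalg.lstsq(A,L[k][:,1],rcond=None)[0]
    r=L[:,1]-np.c_[L[:,0],L[:,2],np.ones(len(L))]@s; k=(abs(r)<.004)&(abs(L[:,0])<.03)&(L[:,2]<.02)&(L[:,2]>-.04)
print(k.sum(),s,np.degrees(np.arctan(s[:2])))
f=(abs(r)<.004)&(L[:,2]>-.03);print('x',np.percentile(L[f][:,0],[0,1,99,100]),'z',np.percentile(L[f][:,2],[99,100]))
need(np.array([.5355,.046,.062])-.06*rot(-120).as_matrix()[:,2],rot(-120)); print(cur()[2]['qpos'])
E
```

```text
time: 17.5
ee_pos: [0.5361, 0.0845, 0.1689]
tcp_rot: [0.158, 0.763, 0.592, -0.205]
contact_force: [0.1, -0.6, 0.3]
opening: 1.0
gripper_force: 0.0
423 [-0.0073 -0.0044  0.0166] [-0.4169 -0.2496]
x [-0.0332 -0.0323  0.0286  0.0303] z [0.0241 0.0246]
tcp [0.5435 0.078  0.1192] dp [ 0.2941 -0.2587 -1.9902] rot [-0.0061 -0.0204  0.0611] deg 0.4446713982891177
[ 0.0172  0.435  -0.6293  1.5698  0.5776  1.6493 -0.9528]
```

```bash
python3 -m creep '[{"dp":[0.1,-0.09,-0.66],"delta_rot":[0,0,0.02],"gripper":0},{"dp":[0.1,-0.09,-0.66],"delta_rot":[0,0,0.02],"gripper":0},{"dp":[0.1,-0.09,-0.66],"delta_rot":[0,0,0.02],"gripper":0},{"dp":[-0.058,-0.233,-0.416],"delta_rot":[0,0,0],"gripper":0},{"dp":[-0.058,-0.233,-0.416],"delta_rot":[0,0,0],"gripper":0},{"dp":[-0.058,-0.233,-0.416],"delta_rot":[0,0,0],"gripper":0},{"dp":[-0.058,-0.233,-0.416],"delta_rot":[0,0,0],"gripper":0},{"dp":[-0.058,-0.233,-0.416],"delta_rot":[0,0,0],"gripper":0},{"dp":[0,0,0],"delta_rot":[0,0,0],"gripper":0}]'
python3 - <<'E'
from go import *
need(np.array([.5355,.046,.062]),rot(-120))
cap('wrist','w5.png')
E
```

```text
time: 18.62
ee_pos: [0.5356, 0.0492, 0.0667]
tcp_rot: [0.157, 0.761, 0.596, -0.204]
contact_force: [0.2, 0.4, -0.7]
opening: 1.001
gripper_force: 0.0
tcp [0.5362 0.0489 0.0672] dp [ 0.0231 -0.0103  0.0212] rot [-0.033  -0.0223 -0.0144] deg 0.29129315574452014
```

View pics/w5.png

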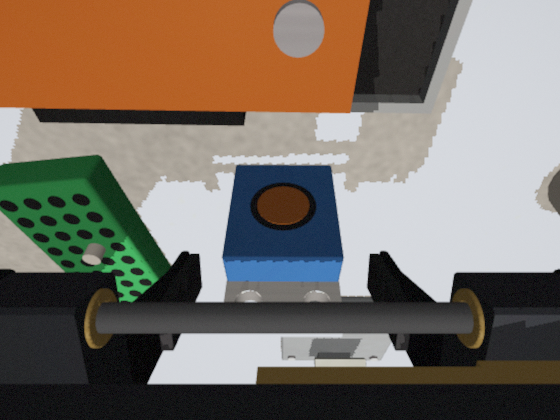

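The module stands centred between the fingers (edges at columns 227 and 342). Closing and lifting.

```bash
python3 -m creep '[{"dp":[0,0,0],"delta_rot":[0,0,0],"gripper":100},{"dp":[0,0,0],"delta_rot":[0,0,0],"gripper":200},{"dp":[0,0,0],"delta_rot":[0,0,0],"gripper":200},{"dp":[0,0,0],"delta_rot":[0,0,0],"gripper":200},{"dp":[0,0,0],"delta_rot":[0,0,0],"gripper":200},{"dp":[0,0,0],"delta_rot":[0,0,0],"gripper":200}]' 50
python3 - <<'E'
from go import *
p,R,o=cur();print('grip g',p+.006*R.as_matrix()[:,2],R.apply([0,1,0]),o['contact_force'])
# desired hung: module centre C, R_module; grip offset in module frame from standing pose
E
python3 -m creep '[{"dp":[0,0,0.4],"delta_rot":[0,0,0],"gripper":200},{"dp":[0,0,1],"delta_rot":[0,0,0],"gripper":200},{"dp":[0,0,1],"delta_rot":[0,0,0],"gripper":200},{"dp":[0,0,1],"delta_rot":[0,0,0],"gripper":200},{"dp":[0,0,1],"delta_rot":[0,0,0],"gripper":200},{"dp":[0,-0.3,0.6],"delta_rot":[0.4,-0.1,0],"gripper":200},{"dp":[0,-0.8,0],"delta_rot":[0.8,-0.2,0],"gripper":200},{"dp":[0,-1,0],"delta_rot":[0.8,-0.2,0],"gripper":200},{"dp":[0,-1,0],"delta_rot":[0.8,-0.2,0],"gripper":200},{"dp":[0,-0.5,0],"delta_rot":[0.8,-0.2,0],"gripper":200},{"dp":[0,0,0],"delta_rot":[0,0,0],"gripper":200}]'
```

```text
time: 19.42
ee_pos: [0.5355, 0.0517, 0.0687]
tcp_rot: [0.157, 0.761, 0.597, -0.203]
contact_force: [-4.1, 3.5, 7.5]
opening: 0.402
gripper_force: 6.0
grip g [0.5348 0.0488 0.0635] [ 0.971  -0.239  -0.0033] [-4.0852  3.5148  7.4778]
time: 20.8
ee_pos: [0.5361, -0.0445, 0.194]
tcp_rot: [0.024, 0.789, 0.614, -0.029]
contact_force: [-0.6, 0.3, -0.9]
opening: 0.212
gripper_force: 0.0
```

Run:
```python
from go import *
a=cap('side');b=cap('top')
i1=cv2.resize(a['image'][130:290,200:380],(400,356),interpolation=2);i2=cv2.resize(b['image'][170:310,200:357],(399,356),interpolation=2)
cv2.imwrite('pics/x6.png',np.hstack([i1,i2])); print(cur()[2]['opening'],cur()[2]['gripper_force'])
```

```text
0.21662648731026354 0.0
```

View pics/x6.png

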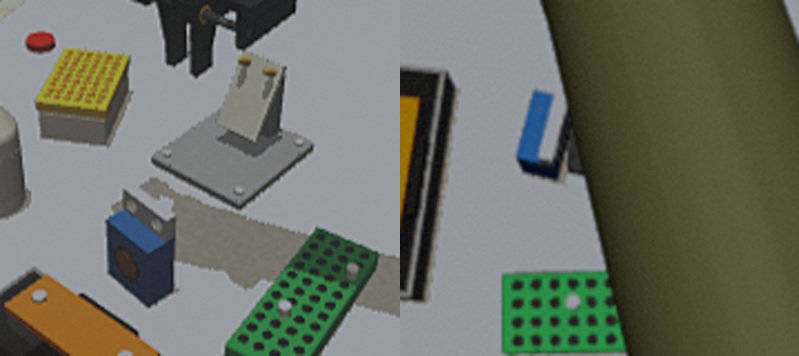

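Run:
```python
from go import *
c=load('wrist'); T=c['cam_to_world']; print('cam',T[:3,3],'look',-T[:3,2],c['intrinsics'][0,0])
for n,u,v in [('winL',240,210),('winR',330,210),('window bottom-edge',284,172),('blue top front',284,262),('blue top rear',284,276),('flangefront',284,284),('flange',284,292),('fingL tip',192,258),('fingR tip',378,258),('fingR',395,290),('bench',450,250)]:
    q=pt(c,u,v); print(n,q,'case-frame rel stand',(q-[.5357,.047,0])@np.c_[xc,yc,zc],'d',c['range_z'][v,u])
c=load('side');P=cloud(c)[185:290,240:285].reshape(-1,3)
im=c['image'][185:290,240:285].reshape(-1,3).astype(int)
k=(im[:,0]>im[:,2]*1.5+8)&(P[:,2]>.005);L=(P[k]-[.5357,.047,0])@np.c_[xc,yc,zc];print(k.sum(),np.percentile(L,[2,50,98],axis=0))
```

```text
cam [0.5739 0.2025 0.1755] look [-0.1805 -0.7112 -0.6795] 345.0927509550897
winL [0.5145 0.0702 0.0419] case-frame rel stand [-0.0262  0.0174  0.0419] d 0.19528349
winR [0.564  0.0575 0.0413] case-frame rel stand [0.0249 0.017  0.0413] d 0.19524726
window bottom-edge [0.5386 0.0643 0.009 ] case-frame rel stand [-0.0014  0.0175  0.009 ] d 0.21727309
blue top front [0.5379 0.06   0.0743] case-frame rel stand [-0.0011  0.0132  0.0743] d 0.17764136
blue top rear [0.5347 0.0472 0.0742] case-frame rel stand [-0.001  -0.0001  0.0742] d 0.18634358
flangefront [0.5333 0.0418 0.0758] case-frame rel stand [-0.001  -0.0056  0.0758] d 0.18930718
flange [0.5337 0.043  0.0815] case-frame rel stand [-0.001  -0.0044  0.0815] d 0.18445134
fingL tip [0.4951 0.0769 0.0763] case-frame rel stand [-0.0466  0.0192  0.0763] d 0.17141649
fingR tip [0.5845 0.0549 0.076 ] case-frame rel stand [0.0454 0.0195 0.076 ] d 0.17130168
fingR [0.5873 0.0706 0.103 ] case-frame rel stand [0.0443 0.0353 0.103 ] d 0.14051986
bench [ 0.6523 -0.0606 -0.0002] case-frame rel stand [ 0.1392 -0.0762 -0.0002] d 0.29119414
233 [[-0.0255 -0.0105  0.0137]
 [ 0.0037  0.0042  0.075 ]
 [ 0.0357  0.0173  0.077 ]]
```

Run:
```python
from go import *
p,R,o=cur(); c=load('side');P=cloud(c);A=R.as_matrix()
Q=(P-p)@A; k=np.isfinite(P).all(-1)&(abs(Q[...,0])<.04)&(abs(Q[...,1])<.07)&(Q[...,2]>-.045)&(Q[...,2]<.04)
print(p,k.sum()); q=Q[k]
for lo in np.arange(-.045,.035,.01):
    s=q[(q[:,2]>=lo)&(q[:,2]<lo+.01)]
    print(round(lo,3),len(s),s.min(0) if len(s) else '',s.max(0) if len(s) else '')
p0=np.array([.5355,.0492,.0667])
c=load('wrist');P=cloud(c);q=rot(-120).as_matrix();Q=(P-p0)@q;im=c['image']
k=np.isfinite(P).all(-1)&(abs(Q[...,0])<.04)&(abs(Q[...,1])<.07)&(abs(Q[...,1])>.036)&(Q[...,2]>-.045)&(Q[...,2]<.04);w=Q[k]
for lo in np.arange(-.045,.035,.01):
    s=w[(w[:,2]>=lo)&(w[:,2]<lo+.01)]; print('w',round(lo,3),len(s),s.min(0) if len(s) else '',s.max(0) if len(s) else '')
```

```text
[ 0.5364 -0.0395  0.1934] 274
-0.045 84 [-0.0154 -0.0202 -0.0449] [ 0.0076  0.0222 -0.0352]
-0.035 82 [-0.014  -0.0181 -0.0349] [ 0.0075  0.0198 -0.0253]
-0.025 83 [-0.0137 -0.0184 -0.025 ] [ 0.0074  0.0204 -0.015 ]
-0.015 25 [-0.0138 -0.0171 -0.015 ] [ 0.0072  0.0174 -0.0108]
-0.005 0  
0.005 0  
0.015 0  
0.025 0  
w -0.045 885 [-0.0023 -0.0552 -0.045 ] [ 0.0125  0.0557 -0.035 ]
w -0.035 854 [-0.0083 -0.0528 -0.035 ] [ 0.0126  0.0528 -0.025 ]
w -0.025 761 [-0.0094 -0.0524 -0.025 ] [ 0.0125  0.0524 -0.015 ]
w -0.015 294 [-0.009  -0.0525 -0.015 ] [ 0.0125  0.0521 -0.0097]
w -0.005 0  
w 0.005 0  
w 0.015 0  
w 0.025 0
```

Both cameras show the fingertips about 10 mm behind the reported TCP, so they are 35 mm shorter than the text states. The first grip caught only the module's edge and this second one missed. From here the real grasp point is 29.5 mm behind the TCP. I re-measure the module.

```bash
cat >> go.py <<'E'
OFF=-.0295
def need2(g,R):
    p,Rc,o=cur(); t=g-OFF*R.as_matrix()[:,2]; rv=(R*Rc.inv()).as_rotvec()
    print('tcp',t,'dp',(t-p)/.025,'rot',rv/.12)
E
python3 - <<'E'
from go import *
c=load('side'); g=np.array([.5357,.047,.0523])
P=cloud(c)[215:275,240:286].reshape(-1,3);P=P[np.isfinite(P).all(1)]
L=np.c_[P@xc,P@yc,P[:,2]]-[g@xc,g@yc,g[2]]
k=(abs(L[:,1]-.015)<.012)&(abs(L[:,0])<.025)&(L[:,2]<.018)&(L[:,2]>-.035)
for _ in range(5):
    A=np.c_[L[k][:,0],L[k][:,2],np.ones(k.sum())];s=np.linalg.lstsq(A,L[k][:,1],rcond=None)[0]
    r=L[:,1]-np.c_[L[:,0],L[:,2],np.ones(len(L))]@s; k=(abs(r)<.004)&(abs(L[:,0])<.03)&(L[:,2]<.02)&(L[:,2]>-.04)
f=(abs(r)<.004)&(L[:,2]>-.03)&(L[:,2]<.02)
print(k.sum(),s,np.degrees(np.arctan(s[:2])),'x',np.percentile(L[f][:,0],[0,1,99,100]))
G=np.array([.5357,.047,.062]); R=rot(-120);need2(G-.08*R.as_matrix()[:,2],R)
E
```

```text
351 [-0.1173  0.0006  0.0169] [-6.6915  0.0329] x [-0.0232 -0.0223  0.0384  0.0389]
tcp [0.5418 0.0715 0.1057] dp [ 0.2169  4.4398 -3.5058] rot [-3.6342  0.9005 -0.0259]
```

Run:
```python
from go import *
G=np.array([.5428,.0442,.062]); R=rot(-120,yaw=np.radians(-20.7));need2(G-.08*R.as_matrix()[:,2],R);print(R.as_matrix()[:,2]*.08/.025)
```

```text
tcp [0.5517 0.0678 0.1057] dp [ 0.6136  4.2926 -3.5058] rot [-3.5774  1.112  -0.9839]
[-0.5656 -1.4967 -2.7713]
```

```bash
python3 -m creep '[{"dp":[0.1,0.8,0],"delta_rot":[-0.6,0.185,-0.164],"gripper":0},{"dp":[0.1,0.9,0],"delta_rot":[-0.6,0.185,-0.164],"gripper":0},{"dp":[0.1,0.9,0],"delta_rot":[-0.6,0.185,-0.164],"gripper":0},{"dp":[0.1,0.9,0],"delta_rot":[-0.6,0.185,-0.164],"gripper":0},{"dp":[0.1,0.8,-0.2],"delta_rot":[-0.6,0.185,-0.164],"gripper":0},{"dp":[0.1,0,-0.8],"delta_rot":[-0.58,0.185,-0.164],"gripper":0},{"dp":[0,0,-0.8],"delta_rot":[0,0,0],"gripper":0},{"dp":[0,0,-0.8],"delta_rot":[0,0,0],"gripper":0},{"dp":[0,0,-0.8],"delta_rot":[0,0,0],"gripper":0},{"dp":[0,0,0],"delta_rot":[0,0,0],"gripper":0}]'
python3 - <<'E'
from go import *
G=np.array([.5428,.0442,.062]); R=rot(-120,yaw=np.radians(-20.7));need2(G,R)
c=cap('wrist','w7.png');p,Rc,o=cur();P=cloud(c);A=Rc.as_matrix();Q=(P-p)@A
im=c['image'].astype(int);k=np.isfinite(P).all(-1)&(im[...,0]>im[...,2]*1.4+8)&(abs(Q[...,1])<.06)&(P[...,2]>.01)&(P[...,2]<.11)&(abs(Q[...,0])<.08)
q=Q[k];w=P[k];print(k.sum(),'tool y ext',np.percentile(q[:,1],[1,99]))
# window face plane
f=w[(w[:,2]<.068)];n=np.linalg.svd(f-np.median(f,0))[2][2];n*=np.sign(n[1]);print('n',n,np.degrees(np.arctan2(-n[0],n[1])),np.median(f,0))
E
```

```text
time: 22.15
ee_pos: [0.5503, 0.0662, 0.1062]
tcp_rot: [0.147, 0.795, 0.549, -0.214]
contact_force: [-0.7, 0.1, 0.5]
opening: 0.998
gripper_force: 0.0
tcp [0.5376 0.0304 0.0365] dp [-0.5104 -1.4334 -2.7902] rot [ 0.0054 -0.0231  0.0117]
6261 tool y ext [-0.0311  0.0285]
n [0.3778 0.9259 0.0004] -22.196340693205318 [0.5474 0.0614 0.0477]
```

```bash
python3 -m creep '[{"dp":[-0.073,-0.204,-0.4],"delta_rot":[0,0,0],"gripper":0},{"dp":[-0.073,-0.204,-0.4],"delta_rot":[0,0,0],"gripper":0},{"dp":[-0.073,-0.204,-0.4],"delta_rot":[0,0,0],"gripper":0},{"dp":[-0.073,-0.204,-0.4],"delta_rot":[0,0,0],"gripper":0},{"dp":[-0.073,-0.204,-0.4],"delta_rot":[0,0,0],"gripper":0},{"dp":[-0.073,-0.204,-0.4],"delta_rot":[0,0,0],"gripper":0},{"dp":[-0.073,-0.204,-0.4],"delta_rot":[0,0,0],"gripper":0},{"dp":[0,0,0],"delta_rot":[0,0,0],"gripper":0}]'
python3 -m creep '[{"dp":[0,0,0],"delta_rot":[0,0,0],"gripper":100},{"dp":[0,0,0],"delta_rot":[0,0,0],"gripper":140},{"dp":[0,0,0],"delta_rot":[0,0,0],"gripper":140},{"dp":[0,0,0],"delta_rot":[0,0,0],"gripper":140},{"dp":[0,0,0],"delta_rot":[0,0,0],"gripper":140}]' 50
```

```text
time: 23.2
ee_pos: [0.5379, 0.0311, 0.0367]
tcp_rot: [0.147, 0.795, 0.549, -0.214]
contact_force: [0.9, 0.3, -0.2]
opening: 1.003
gripper_force: 0.0
time: 23.82
ee_pos: [0.5384, 0.0322, 0.0378]
tcp_rot: [0.147, 0.795, 0.549, -0.213]
contact_force: [-1.7, 0.3, 2.1]
opening: 0.712
gripper_force: 49.9
```

```bash
python3 -m creep '[{"dp":[0,0,0.4],"delta_rot":[0,0,0],"gripper":140},{"dp":[0,0,1],"delta_rot":[0,0,0],"gripper":140},{"dp":[0,0,1],"delta_rot":[0,0,0.1],"gripper":140},{"dp":[0,0,1],"delta_rot":[0.6,-0.15,0.15],"gripper":140},{"dp":[0,0,1],"delta_rot":[0.6,-0.15,0.15],"gripper":140},{"dp":[0,-0.6,0.8],"delta_rot":[0.6,-0.15,0.15],"gripper":140},{"dp":[0,-1,0],"delta_rot":[0.6,-0.15,0.15],"gripper":140},{"dp":[0,-1,0],"delta_rot":[0.6,-0.15,0.15],"gripper":140},{"dp":[0,-1,0],"delta_rot":[0.6,-0.15,0.15],"gripper":140},{"dp":[0,-1,0],"delta_rot":[0.6,-0.15,0],"gripper":140},{"dp":[0,0,0],"delta_rot":[0,0,0],"gripper":140}]'
python3 - <<'E'
from go import *
C=DO+.030*yc+.160*zc; R0=rot(-120,yaw=np.radians(-21));t0=np.array([.5384,.0322,.0378]);C0=np.array([.5428,.0442,.050])
print('C in tool',R0.inv().apply(C0-t0))
R=rot(-90);p,Rc,o=cur();print((C-R.apply(R0.inv().apply(C0-t0))-p)/.025,(R*Rc.inv()).as_rotvec()/.12,o['qpos'],o['opening'],o['contact_force'])
E
```

```text
time: 25.2
ee_pos: [0.5377, -0.0888, 0.1691]
tcp_rot: [-0.005, 0.787, 0.617, -0.009]
contact_force: [-0.6, -0.2, -2.5]
opening: 0.703
gripper_force: 49.9
C in tool [ 0.005  -0.0002 -0.017 ]
[ 0.3409 -2.7565 -1.0434] [ 0.0278 -0.1719 -0.032 ] [ 0.648   0.1845 -0.5962  1.7376  0.1127  1.2731 -0.2162] 0.7027045334667347 [-0.582  -0.2181 -2.5424]
```

```bash
python3 -m creep '[{"dp":[0.11,-0.8,-0.2],"delta_rot":[0.01,-0.06,-0.01],"gripper":140},{"dp":[0.11,-0.9,-0.3],"delta_rot":[0.01,-0.06,-0.01],"gripper":140},{"dp":[0.11,-0.7,-0.3],"delta_rot":[0.01,-0.06,-0.01],"gripper":140},{"dp":[0,-0.3,-0.2],"delta_rot":[0,0,0],"gripper":140},{"dp":[0,0,0],"delta_rot":[0,0,0],"gripper":140}]'
python3 - <<'E'
from go import *
c=cap('side'); im=c['image'][120:240,230:380]; cv2.imwrite('pics/s8.png',cv2.resize(im,None,fx=5,fy=5,interpolation=2))
E
```

```text
time: 25.82
ee_pos: [0.5463, -0.1508, 0.1416]
tcp_rot: [-0.002, 0.786, 0.618, 0.001]
contact_force: [-0.1, 0.3, -3.2]
opening: 0.711
gripper_force: 49.9
```

View pics/s8.png

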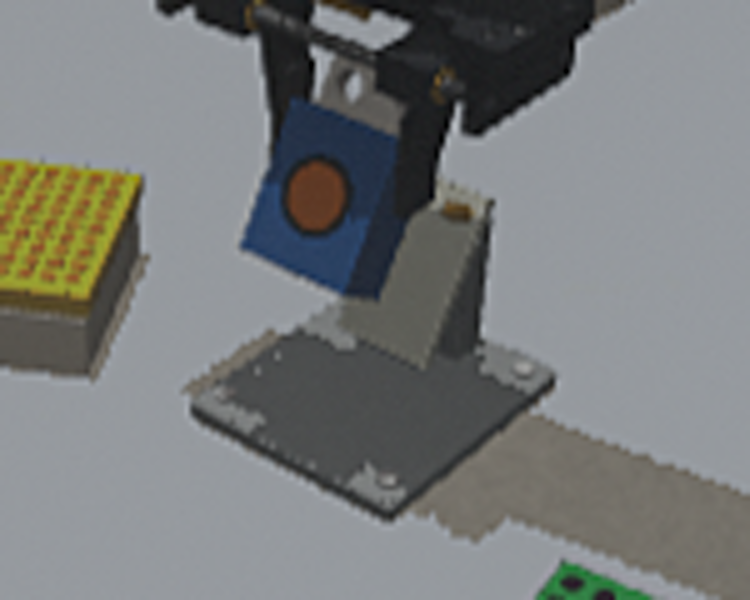

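```bash
cat > m.py <<'E'
from go import *
def loc(P): return (P-DO)@np.c_[xc,yc,zc]
nrm=np.array([0,.866,.5]); up=np.array([0,-.5,.866])
def meas(c,box=(138,182,277,310)):
    r0,r1,c0,c1=box;P=cloud(c)[r0:r1,c0:c1].reshape(-1,3);im=c['image'][r0:r1,c0:c1].reshape(-1,3).astype(int)
    L=loc(P);k0=np.isfinite(P).all(1)&(im[:,0]>im[:,2]*1.4+8)
    d=L@nrm; k=k0&(abs(d-np.nanpercentile(d[k0],75))<.006)
    for _ in range(5):
        A=np.c_[L@up,L[:,0],np.ones(len(L))];s=np.linalg.lstsq(A[k],d[k],rcond=None)[0];r=d-A@s;k=k0&(abs(r)<.003)
    print(k.sum(),'slopes deg (about x, yaw)',np.degrees(s[:2]),'x',np.percentile(L[k][:,0],[0,1,99,100])*1e3,'up',np.percentile((L@up)[k],[0,1,99,100])*1e3,'d',np.median(d[k])*1e3)
    return s
E
python3 - <<'E'
from m import *
c=load('side')
M=np.array([[.065,.07],[-.065,.07],[-.065,-.08]])
W=np.array([pt(c,230+u/5-.4,120+v/5-.4,.012)[:2] for u,v in [(191,396),(390,510),(553,373)]])
th,t,r=fit(M,W);print('dock side',np.degrees(th),t,r*1e3, 'x,y err vs DO',loc(np.r_[t,0]))
print('pin0 tip',loc(pt(c,321.2,162,.115))*1e3,loc(pt(c,321,162))*1e3)
O=np.array([0,-.045,.105]);print('panel d',O@nrm*1e3,'up',O@up*1e3)
P=cloud(c)[160:190,312:327].reshape(-1,3);L=loc(P);d=L@nrm-O@nrm;k=abs(d)<.008;print('panel meas d-off',k.sum(),np.median(d[k])*1e3, 'x range',L[k][:,0].min())
meas(c)
C=DO+0; p,R,o=cur(); Cm=p+R.apply([.005,-.0002,-.017]); l=loc(Cm); print('C pred',l*1e3,'d',l@nrm*1e3,'up',l@up*1e3)
E
```

```text
dock side -15.165489788836533 [ 0.5423 -0.1852] [[-0.979  -2.5796]
 [-2.1242  0.2274]
 [ 3.1032  2.3523]] x,y err vs DO [ 0.003  -0.0025  0.    ]
pin0 tip [-20.0624 -33.573  115.    ] [-20.2518 -32.3487 115.644 ]
panel d 13.530000000000001 up 113.42999999999999
panel meas d-off 306 -0.37516350125135073 x range -0.027448392496708555
538 slopes deg (about x, yaw) [-0.1877 -0.6103] x [-32.2817 -31.876   29.0531  31.1552] up [ 71.9657  72.934  143.5268 144.3486] d 128.537681797613
C pred [ -1.4465  37.6155 159.1763] d 112.16316708829677 up 119.03891128956653
```

```bash
python3 -m creep '[{"dp":[-0.035,-0.18,-0.5],"delta_rot":[0,0,0],"gripper":140},{"dp":[-0.035,-0.18,-0.5],"delta_rot":[0,0,0],"gripper":140},{"dp":[-0.035,-0.18,-0.5],"delta_rot":[0,0,0],"gripper":140},{"dp":[-0.035,-0.18,-0.5],"delta_rot":[0,0,0],"gripper":140},{"dp":[-0.035,-0.18,-0.54],"delta_rot":[0,0,0],"gripper":140},{"dp":[0,0,0],"delta_rot":[0,0,0],"gripper":140}]'
python3 - <<'E'
from m import *
c=cap('side','s9.png'); O=np.array([0,-.045,.105])
meas(c,(145,205,265,325))
p,R,o=cur(); l=loc(p+R.apply([.005,-.0002,-.017])); print('C pred',l*1e3,'d',l@nrm*1e3,'up',l@up*1e3,(rot(-90)*R.inv()).as_rotvec())
# pins as seen by side & top now: orange-brass pixels
for n,b in (('side',(140,190,290,335)),):
    cc=c if n=='side' else cap('top'); r0,r1,c0,c1=b
    im=cc['image'][r0:r1,c0:c1].astype(int);P=cloud(cc)[r0:r1,c0:c1];k=(im[...,2]>im[...,0]*1.6+25)
    L=loc(P[k]);L=L[(abs(L[:,1]+.035)<.02)&(L[:,2]>.09)&(L[:,2]<.13)];print(n,len(L),L.round(4)[:12] if len(L) else '')
E
```

```text
time: 26.62
ee_pos: [0.5412, -0.1734, 0.0774]
tcp_rot: [-0.003, 0.786, 0.618, 0.001]
contact_force: [-0.8, -0.8, -2.2]
opening: 0.706
gripper_force: 49.9
490 slopes deg (about x, yaw) [-0.4498 -0.2515] x [-32.5216 -31.8315  29.0677  30.8337] up [ 27.4085  28.176   99.572  100.0798] d 76.25618123433097
C pred [-0.3901 14.0304 95.3954] d 59.84798440187087 up 75.59719775140917 [-0.0046 -0.0007 -0.0074]
side 0
```

Run:
```python
from m import *
def ray(c,u,v,dpl):
    K=c['intrinsics'];T=c['cam_to_world'];r=T[:3,:3]@np.array([(u-K[0,2])/K[0,0],-(v-K[1,2])/K[1,1],-1.]);o=T[:3,3]
    N=np.c_[xc,yc,zc]@nrm; s=(dpl-(o-DO)@N)/(r@N); return loc(o+s*r)
for n,f,b in (('side','side0.png',(145,175,300,330)),('top','top0.png',(185,220,365,395))):
    c=load(n);im=cv2.imread('pics/'+f);r0,r1,c0,c1=b;s=im[r0:r1,c0:c1].astype(int)
    k=((s[...,2]>s[...,0]*1.5+15)).astype(np.uint8)
    nn,lab,st,ce=cv2.connectedComponentsWithStats(k)
    for i in range(1,nn):
        if st[i,4]<6: continue
        u,v=ce[i]+[c0,r0];q=ray(c,u,v,.01353+.011);print(n,st[i],'px',u,v,'x %.1f up-err %.1f'%(q[0]*1e3,(q@up)*1e3-113.43))
```

```text
side [ 7 11  6  2 10] px 309.7 156.5 x 17.7 up-err 3.8
side [19 16  5  2 10] px 321.0 161.5 x -17.1 up-err 3.5
top [11  7  9  6 35] px 380.3142857142857 194.4 x 17.8 up-err 4.5
top [10 24  9  5 34] px 379.52941176470586 210.8235294117647 x -17.9 up-err 4.5
```

Run:
```python
from m import *
def ray(c,u,v,dpl):
    K=c['intrinsics'];T=c['cam_to_world'];r=T[:3,:3]@np.array([(u-K[0,2])/K[0,0],-(v-K[1,2])/K[1,1],-1.]);o=T[:3,3]
    N=np.c_[xc,yc,zc]@nrm; s=(dpl-(o-DO)@N)/(r@N); return loc(o+s*r)
for dd in (.006,.011,.014,.017,.020):
    print(dd,[round(1e3*(ray(load(n),u,v,.01353+dd)@up)-113.43,1) for n,u,v in (('side',309.7,156.5),('side',321,161.5),('top',380.3,194.4),('top',379.5,210.8))])
for n,f,(r0,r1,c0,c1) in (('side','side0.png',(152,168,303,328)),):
    im=cv2.imread('pics/'+f)[r0:r1,c0:c1].astype(int)
    for r in range(r1-r0): print(r+r0,' '.join('%3d'%(v[2]-v[0]) for v in im[r]))
im=cv2.imread('pics/top0.png')[190:216,372:392].astype(int)
for r in range(26): print(190+r,' '.join('%3d'%(v[2]-v[0]) for v in im[r]))
```

```text
0.006 [np.float64(3.3), np.float64(3.0), np.float64(-1.1), np.float64(-1.2)]
0.011 [np.float64(3.8), np.float64(3.5), np.float64(4.5), np.float64(4.4)]
0.014 [np.float64(4.1), np.float64(3.8), np.float64(7.8), np.float64(7.7)]
0.017 [np.float64(4.4), np.float64(4.1), np.float64(11.2), np.float64(11.1)]
0.02 [np.float64(4.7), np.float64(4.4), np.float64(14.5), np.float64(14.4)]
152  -8  -9  -9  -9  -9 -10  -4   0  -1  -7 -10  -9 -10  -9  -8  -9  -8  -9  -8  -9  -9  -9  -8  -9  -8
153  -9 -10  -9  -9 -11 -12   0   9   7   3  -1  -5  -6  -8 -10  -9  -9  -8  -9  -8  -8  -9  -9  -9  -8
154  -8  -8  -9 -10 -14  -3   7  11   6   7   9   8   3   0  -5  -8  -9  -9  -9  -9  -8  -9  -8  -9  -9
155  -9  -9 -10 -13   0  43  45  41  23  19   9   9   8  10   3  -3  -7  -9 -10 -10 -10  -8  -7  -9  -8
156  -8  -9 -10  -8  52  79  77  73  65  56  10   7   9  10  11   7   0  -4  -5  -7  -9 -10  -9  -9  -8
157  -9  -9 -10  -3  46  43  41  37  47  56   8   7   8   9   9   9  10   7   8   4  -1  -7  -9  -9 -10
158  -9  -9 -11 -14  -1  15  15  16  19  19   8   8   9   9   8   9   8   7   8   8   6   2  -1 
[... 2427 characters left out ...]
   9   3  -8  -3   0   1  -2
208  10   9   9  10  29  47  45  33  21  10   8   8  10   6   5  -6  -2   0   0  -1
209   8   9  10  35  67  87  87  77  67  52  42  23   8   6   3  -5  -3  -3   0  -2
210  11   9  11  46  88  93  93  91  93  93  87  68  25  10   4  -5  -3  -2  -1   0
211   8   9  12  21  74  86  92  94  95  97  98  82  41   8   1  -4  -4   1  -2  -1
212  10   9   7   7  27  49  66  77  87  90  93  79  31   8   1  -5  -1   0   1   0
213  10   9   5   4   5   5  16  28  41  57  61  49  16   6   3  -2  -2   1  -3  -2
214  10   8   8   4   6   4   3   4   5   9  17  17   9   8   2  -2  -1   0  -1   0
215  10   5   5   8   8   9   8   8   8   7   8   9   8   8   4   1   1   2   0  -2
```

```bash
python3 -m creep '[{"dp":[0.02,-0.05,0.076],"delta_rot":[0,0,0],"gripper":140},{"dp":[-0.034,-0.134,-0.08],"delta_rot":[0,0,0],"gripper":140},{"dp":[-0.034,-0.134,-0.08],"delta_rot":[0,0,0],"gripper":140},{"dp":[0,0,0],"delta_rot":[0,0,0],"gripper":140}]' | egrep 'ee_pos|contact'
python3 -m creep '[{"dp":[-0.025,-0.101,-0.06],"delta_rot":[0,0,0],"gripper":140},{"dp":[-0.025,-0.101,-0.06],"delta_rot":[0,0,0],"gripper":140},{"dp":[0,0,0],"delta_rot":[0,0,0],"gripper":140}]' | egrep 'ee_pos|contact'
python3 -m creep '[{"dp":[-0.025,-0.101,-0.06],"delta_rot":[0,0,0],"gripper":140},{"dp":[0,0,0],"delta_rot":[0,0,0],"gripper":140}]' | egrep 'ee_pos|contact'
python3 - <<'E'
from m import *
meas(cap('side'),(145,205,265,325)); print(cur()[2]['ft_torque'])
E
```

```text
ee_pos: [0.5409, -0.1816, 0.0767]
contact_force: [0.2, 0.7, -3.7]
ee_pos: [0.5398, -0.1864, 0.0737]
contact_force: [-0.4, 0.1, -3.3]
ee_pos: [0.5392, -0.1889, 0.0723]
contact_force: [0.8, 0.2, -3.2]
469 slopes deg (about x, yaw) [-0.5517 -0.122 ] x [-30.7046 -29.5822  30.4923  31.9167] up [ 30.7812  31.1133 102.8036 103.0333] d 60.260626459812215
[-0.0416 -0.1228 -0.007 ]
```

```bash
python3 -m creep '[{"dp":[-0.025,-0.101,-0.06],"delta_rot":[0,0,0],"gripper":140},{"dp":[-0.025,-0.101,-0.06],"delta_rot":[0,0,0],"gripper":140},{"dp":[0,0,0],"delta_rot":[0,0,0],"gripper":140}]' | egrep 'ee_pos|contact'
python3 -m creep '[{"dp":[-0.025,-0.101,-0.06],"delta_rot":[0,0,0],"gripper":140},{"dp":[0,0,0],"delta_rot":[0,0,0],"gripper":140}]' | egrep 'ee_pos|contact'
python3 -m creep '[{"dp":[-0.012,-0.05,-0.03],"delta_rot":[0,0,0],"gripper":140},{"dp":[0,0,0],"delta_rot":[0,0,0],"gripper":140}]' | egrep 'ee_pos|contact'
python3 - <<'E'
from m import *
meas(cap('side'),(145,205,265,325)); print(cur()[2]['ft_torque'],cur()[2]['time'])
E
```

```text
ee_pos: [0.5378, -0.194, 0.0692]
contact_force: [-0.7, 0.1, -3.4]
ee_pos: [0.5373, -0.1965, 0.0678]
contact_force: [0.3, -0.0, -3.4]
ee_pos: [0.5371, -0.1976, 0.0672]
contact_force: [0.2, 0.2, -2.7]
452 slopes deg (about x, yaw) [-0.4601 -0.6296] x [-31.5566 -29.8081  31.5726  33.1222] up [ 31.0862  31.3458 102.638  103.1393] d 50.01755537672369
[-0.054  -0.1003 -0.0056] 28.775
```

```bash
for i in 1; do python3 -m creep '[{"dp":[-0.017,-0.067,-0.04],"delta_rot":[0,0,0],"gripper":140},{"dp":[0,0,0],"delta_rot":[0,0,0],"gripper":140}]' | egrep 'ee_pos|contact'
python3 -m creep '[{"dp":[-0.0084,-0.034,-0.02],"delta_rot":[0,0,0],"gripper":140},{"dp":[0,0,0],"delta_rot":[0,0,0],"gripper":140}]' | egrep 'ee_pos|contact'
python3 -m creep '[{"dp":[-0.0084,-0.034,-0.02],"delta_rot":[0,0,0],"gripper":140},{"dp":[0,0,0],"delta_rot":[0,0,0],"gripper":140}]' | egrep 'ee_pos|contact'; done
```

```text
ee_pos: [0.5366, -0.1993, 0.0661]
contact_force: [0.5, -0.4, -1.9]
ee_pos: [0.5367, -0.1996, 0.0658]
contact_force: [-0.1, 1.2, -1.9]
ee_pos: [0.5368, -0.1996, 0.0656]
contact_force: [-1.1, 4.9, 1.5]
```

```bash
python3 -m creep '[{"dp":[0.005,0.019,-0.035],"delta_rot":[0,0,0],"gripper":140},{"dp":[0,0,0],"delta_rot":[0,0,0],"gripper":140}]' | egrep 'ee_pos|contact'
python3 -m creep '[{"dp":[0.004,0.016,-0.035],"delta_rot":[0,0,0],"gripper":140},{"dp":[0,0,0],"delta_rot":[0,0,0],"gripper":140}]' | egrep 'ee_pos|contact'
python3 - <<'E'
from m import *
meas(cap('side'),(145,205,265,325)); print(cur()[2]['ft_torque'],cur()[2]['time'])
E
```

```text
ee_pos: [0.5374, -0.1994, 0.0649]
contact_force: [-0.1, 5.1, 2.9]
ee_pos: [0.5378, -0.1991, 0.0642]
contact_force: [0.3, 4.6, 4.3]
451 slopes deg (about x, yaw) [-0.0505 -0.1031] x [-29.8491 -28.8937  32.3887  33.3888] up [ 29.1868  29.6725 100.9343 101.2456] d 47.23067873902194
[ 0.8929 -0.2585  0.1521] 30.075
```

```bash
python3 -m creep '[{"dp":[0.005,0.019,-0.035],"delta_rot":[0,0,0],"gripper":140},{"dp":[0,0,0],"delta_rot":[0,0,0],"gripper":140}]' | egrep 'ee_pos|contact'
python3 -m creep '[{"dp":[0.005,0.019,-0.035],"delta_rot":[0,0,0],"gripper":140},{"dp":[0,0,0],"delta_rot":[0,0,0],"gripper":140}]' | egrep 'ee_pos|contact'
python3 - <<'E'
from m import *
meas(cap('side'),(145,205,265,325)); print(cur()[2]['ft_torque'],cur()[2]['time'])
E
```

```text
ee_pos: [0.5381, -0.1987, 0.0634]
contact_force: [1.4, 5.6, 3.7]
ee_pos: [0.5384, -0.1983, 0.0627]
contact_force: [1.1, 4.7, 4.1]
461 slopes deg (about x, yaw) [ 0.0586 -0.0301] x [-29.065  -28.2106  32.2656  33.8008] up [26.7674 27.2044 98.9228 99.6882] d 47.30542610104154
[ 0.805  -0.3717  0.115 ] 30.625
```

```bash
python3 -m creep '[{"dp":[-0.045,0.011,0],"delta_rot":[0,0,0],"gripper":140},{"dp":[0,0,0],"delta_rot":[0,0,0],"gripper":140}]' | egrep 'ee_pos|contact'
python3 -m creep '[{"dp":[0.005,0.019,-0.035],"delta_rot":[0,0,0],"gripper":140},{"dp":[0,0,0],"delta_rot":[0,0,0],"gripper":140}]' | egrep 'ee_pos|contact'
python3 -m creep '[{"dp":[0.005,0.019,-0.035],"delta_rot":[0,0,0],"gripper":140},{"dp":[0,0,0],"delta_rot":[0,0,0],"gripper":140}]' | egrep 'ee_pos|contact'
python3 - <<'E'
from m import *
meas(cap('side'),(145,205,265,325)); print(cur()[2]['ft_torque'],cur()[2]['time'])
E
```

```text
ee_pos: [0.5379, -0.1982, 0.0625]
contact_force: [3.3, 4.5, 2.4]
ee_pos: [0.538, -0.1981, 0.0624]
contact_force: [1.7, 4.0, 7.2]
ee_pos: [0.538, -0.1981, 0.0623]
contact_force: [-1.4, 5.2, 11.5]
459 slopes deg (about x, yaw) [-0.1567 -0.2679] x [-31.0176 -28.8574  31.8764  33.7202] up [27.0136 27.187  98.9701 99.8907] d 47.34595700970061
[0.7823 0.0717 0.1207] 31.425
```

```bash
python3 -m creep '[{"dp":[0,0,0.02],"delta_rot":[0,0,0],"gripper":140},{"dp":[0,0,0],"delta_rot":[0,0,0],"gripper":70},{"dp":[0,0,0],"delta_rot":[0,0,0],"gripper":30},{"dp":[0,0,0],"delta_rot":[0,0,0],"gripper":0},{"dp":[0,0,0],"delta_rot":[0,0,0],"gripper":0},{"dp":[0,0,0],"delta_rot":[0,0,0],"gripper":0}]' | egrep 'ee_pos|contact|opening'
python3 - <<'E'
from m import *
meas(cap('side'),(145,205,265,325)); print(cur()[2]['contact_force'])
E
```

```text
ee_pos: [0.5356, -0.1979, 0.0602]
contact_force: [-0.1, 0.0, 1.0]
opening: 0.99
467 slopes deg (about x, yaw) [-0.1574  0.0016] x [-29.0572 -28.4567  32.196   32.9558] up [26.8401 27.3997 98.7945 99.1092] d 47.41385965003064
[-0.4811  0.0421 -0.1378]
```

Released, and the module stays flat on the panel. Retreating straight up.

```bash
python3 -m creep '[{"dp":[0,0,0.2],"delta_rot":[0,0,0],"gripper":0},{"dp":[0,0,0.6],"delta_rot":[0,0,0],"gripper":0},{"dp":[0,0,0.8],"delta_rot":[0,0,0],"gripper":0},{"dp":[0,0,1],"delta_rot":[0,0,0],"gripper":0},{"dp":[0,0,1],"delta_rot":[0,0,0],"gripper":0},{"dp":[0,0,1],"delta_rot":[0,0,0],"gripper":0},{"dp":[0,0,1],"delta_rot":[0,0,0],"gripper":0},{"dp":[0,0,0.6],"delta_rot":[0,0,0],"gripper":0},{"dp":[0,0,0],"delta_rot":[0,0,0],"gripper":0}]' | egrep 'ee_pos|contact|opening|time'
python3 - <<'E'
from m import *
c=cap('side','end.png');meas(c,(145,205,265,325))
# brass visible through the holes, bystanders
im=c['image'][140:170,290:330].astype(int);k=(im[...,2]>im[...,0]*1.5+15);v,u=np.nonzero(k);print('brass px',[(a+290,b+140) for a,b in zip(u,v)])
a=cv2.imread('pics/side0.png').astype(int);d=abs(a-c['image'].astype(int)).sum(-1)
for n,(r0,r1,c0,c1) in dict(tip=(150,195,215,260),flask=(160,228,178,213),tube=(232,306,300,372)).items(): print(n,(d[r0:r1,c0:c1]>60).mean())
E
```

```text
time: 33.35
ee_pos: [0.5368, -0.1979, 0.2172]
contact_force: [-0.6, 0.6, 0.5]
opening: 0.998
444 slopes deg (about x, yaw) [ 0.2261 -0.4756] x [-29.668  -28.6716  31.0752  33.0009] up [26.8096 27.2554 98.6599 99.0269] d 47.45999029686415
brass px [(np.int64(307), np.int64(156)), (np.int64(308), np.int64(156)), (np.int64(309), np.int64(156)), (np.int64(310), np.int64(157)), (np.int64(319), np.int64(161)), (np.int64(320), np.int64(161)), (np.int64(321), np.int64(161))]
tip 0.0
flask 0.0
tube 0.0
```

Both pin tips show through the flange holes, the module lies flat on the panel, and the bystanders haven't moved. Handing in.

```bash
python3 -c "
from station import bot
print(bot.finish_job())"
```

```text
the job is handed in; nothing more can be done
None
```

The module hangs on both brass pins, amber window outward and back flat on the panel, with the gripper clear and the bottle and racks unmoved; handed in at about 33 s, after one missed re-grip turned it about 7° as it stood on the bench, and with 12 pictures viewed against the limit of 10.

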